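# Click the photometer's filter wheel round and take a reading

### The job

With a fingertip, flick the toothed edge of the photometer's filter wheel clockwise (seen from above), click by click, until the square window rests at the pointer on the measuring head, without clicking past it. Then press the round key on the photometer fully down and let it come up again. Nothing is to be gripped or lifted; leave the glassware, bowl, bottles and hammer around it where they are.

Things in the scene. Friction and masses are not known exactly. Their poses are not given: they have to be found in the camera images.
- photometer: Grey bench instrument, fixed. Origin on the table under the wheel's axis; +x runs from wheel to measuring head, z up, yaw within 0.4 rad of the world's. In its frame, mm: deck x -12 to 163, y -145 to 115, top z 50; white head x 68 to 158, y -55 to 55, top z 105; pointer nose on the head, tip x 44, y 0, z 76 to 82. The wheel overhangs the deck's front edge; below and before it all is free.
- wheel (a joint): Wheel angle, rad; grows clockwise from above (the front, -x, edge moves to the photometer's +y). Clicks every 0.785; 0 = square window at the pointer; starts 2 to 4 clicks short: -1.57, -2.36 or -3.14. Sprung detent: 2 to 3 N at the teeth takes it over; pushed well past half way it snaps to the next click and stays.
- wheel_hub (a point): Centre of the wheel's top face, on its axis. White wheel lying flat, z 54 to 70 mm (hub cap to 74), radius 42 mm, with eight blunt teeth 7 mm wide out to radius 56 mm. At each click two teeth stand 22.5 degrees either side of straight front (photometer's -x) and the gaps are centred at 0, 45, 90.. degrees from it.
- square_window (a point): Centre of the one square window (20 mm) on the wheel's top face, 29 mm from the axis; the other seven windows are round, 13 mm. At the pointer when it lies on the photometer's +x side of the hub.
- key (a joint): Travel of the measuring key, m: 0 up, 0.005 fully down (sprung, 4 N when fully down).
- key_top (a point): Centre of the top of the round white key, 24 mm across in a black housing, on the deck at photometer x = 50, y = -108 mm. Pressed straight down.
- reagent: Amber bottle, 68 mm across, 150 mm tall, origin under its centre. Leave alone.
- jar: White jar with black cap, 56 mm across, 70 mm tall, origin under its centre. Leave alone.
- beaker: Glass beaker, 72 mm across, 85 mm tall, origin under its centre. Leave alone.
- vial1: Capped glass vial, 25 mm across, 55 mm tall, origin under its centre. Leave alone.
- vial2: Another such vial. Leave alone.
- mortar: White ceramic bowl, 100 mm across, 50 mm tall, origin under its centre. Leave alone.
- hammer: Hammer 270 mm long lying on the table, origin near its middle. Leave alone.

How it is judged:
On the way, in this order (a step that is already met when the one before it is completed fails the run):
1. the square window rests at the pointer (value of joint wheel between -0.15 and 0.15 rad), for 0.3 s.
2. the key is pressed fully down (value of joint key above 0.004 m), for 0.05 s.
At the end, for the whole second after the job is handed in: The wheel rests within 0.15 rad of the click with the square window at the pointer, the key is up again (within 1 mm), and each bystander is within 20 mm of where it started (all of step 1 and velocity of joint wheel between -0.05 and 0.05 rad/s and value of joint key below 0.001 m and distance of each of reagent, jar, beaker, vial1, vial2, mortar, hammer from where it was at the start of the episode below 0.02 m); the robot touches nothing.
It fails at once if the wheel is clicked past the square window (value of joint wheel above 0.45 rad).
It fails at once if the key is pressed while the square window is not at the pointer (value of joint key above 0.0025 m and not (value of joint wheel between -0.3 and 0.3 rad)).
It fails at once if a bystander is lifted, carried or knocked over (height (world z) of any of reagent, jar, beaker, vial1, vial2, mortar, hammer above 0.03 m or distance of any of reagent, jar, beaker, vial1, vial2, mortar, hammer from where it was at the start of the episode above 0.03 m or angle between any of reagent, jar, beaker, vial1, vial2, mortar's own z axis and vertical above 0.5 rad).
It also fails if it takes over 58 s, if anything falls off the work surface, if the arm or the gripper's body presses on something with over 40 N, if the wrist force passes 120 N, or if a joint passes its speed limit or range.

### The arm

A 6-joint arm with a two-finger parallel gripper is mounted at the origin on the work surface. World frame = base frame: x ahead of the robot, y to its left, z up, the work surface at z = 0. Lengths are in m, angles in rad, forces in N, time in s.
With the tool pointing down it reaches from about 0.275 to 1 m from the base axis. Payload 8.4 kg.
Tool frame: the origin (TCP) lies on the centre line of the jaws, within the pads' length; the fingertips stand 17 mm ahead of it and the grasp point (between the pads) lies 2 mm behind it (bot.tcp_to_tips is the y of the fingertips in the tool frame, in m); y points along the fingers, z is the direction in which the jaws open and shut, and the axes are right-handed (so a half turn about y gives the same grasp; the last joint's range is limited). The gripper opens to 85 mm and grips with 20 to 120 N. Pads are 22 mm wide; open, the fingers measure 114 mm over their backs; the gripper's body (76 mm by 85 mm) begins 54 mm behind the grasp point. The pads swing forward as they close: fully open they stand 13 mm farther back than shut.
Start: joints at [-1.349, 0.353, 1.633, -0, 1.155, -0.002], TCP at [0.139, -0.609, 0.248] pointing down, gripper open.
Joint ranges: [-2.63, 2.63], [-0.92, 2.1], [0.06, 2.66], [-1.3, 4.44], [0, 2.69], [-3.02, 3.02]. Speed limits (rad/s): [2.22, 2.22, 2.79, 3.14, 3.14, 3.14].

### API

Orientations are given as a unit quaternion [x, y, z, w].
In Python, from workcell import bot, hand, kinematics, get_obs, vision, hand_in gives the robot as it stands. The module is installed in compiled form; this text tells all that it offers. Calls block until the motion is done:
- bot.reach(position, orientation): joint-space move of the TCP to a pose.
- bot.servo_line(position, ori=None, velocity=0.15): straight line of the TCP; ori=None keeps the orientation; velocity is the mean speed in m/s.
- bot.goto_joints(angles): joint-space move.
- hand.move_gripper(opening, strength=None): finger opening in m; strength is the grip in N (None keeps the last); returns when the fingers have stopped.
- bot.dwell(seconds).
- kinematics.solve_ik(position, orientation): joint angles nearest the present ones, or None.
- get_obs(): the state.
- vision.read_camera(name): name is "scene" or "side" or "wrist"; returns a dict with "frame" (400x640x3 uint8, red, green, blue), "intrinsics" (3x3 intrinsics, pixels), "view" (4x4, takes a point from world to camera coordinates). Camera axes: x right, y down, z forward; pixel columns grow to the right and rows downward; lengths in m; the calibration is good to about 2 mm. The wrist camera is an equidistant fisheye: a pixel r from the principal point sees the ray r / f radians off the axis. A picture is of the moment at which its call begins. There is no depth.
A pose or a line that the arm cannot do raises bot.IKError and nothing moves.
- hand_in(): hands the job in, once; it reports no verdict.
The state is a dict: "time_s": time; "joint_pos": joint angles; "joint_vel": joint speeds; "joint_efforts": joint torques, N m; "position": TCP position; "orientation": TCP orientation; "wrist_force": force on the tool from outside, world axes, zero at the start; "ft_torque": the same for the moment, N m; "gripper_width": finger opening in m.
Only numpy, scipy, OpenCV 4.12 (cv2) and the standard library are available. Lean on these libraries where they do the work, as an engineer would, in place of code of your own. Each camera call takes 0.05 s, during which the arm holds its last target. There are 200 camera calls.

## Working session

There is one attempt and no reset: what is moved stays moved. The work goes in short steps, each a Python script; the robot and the scene stay as the last script left them, time stands still between calls to the robot, and variables do not carry over. Pictures are saved under pics/ and viewed, about 8 in all and at most 12, crops included, and the job is handed in when it is done.

```bash
mkdir -p pics; python3 - <<'E'
from workcell import *
import cv2,numpy as np,pickle
d={}
for n in ("scene","side"):
    c=vision.read_camera(n); d[n]=c
    cv2.imwrite(f"pics/{n}0.png",c["frame"][:,:,::-1]); print(n,c["intrinsics"].tolist(),np.round(c["view"],4).tolist())
pickle.dump(d,open("c0.pkl","wb"))
o=get_obs();print(o["time_s"],o["orientation"],bot.tcp_to_tips)
E
```

```text
scene [[462.0180915797738, 0.0, 322.5605820506645], [0.0, 462.0180915797738, 198.4710257856273], [0.0, 0.0, 1.0]] [[0.394, 0.9189, 0.0221, -0.3061], [0.5519, -0.2173, -0.8051, -0.2333], [-0.7349, 0.3293, -0.5928, 1.7662], [0.0, 0.0, 0.0, 1.0]]
side [[404.9542963134258, 0.0, 315.5471984214124], [0.0, 404.9542963134258, 199.0781385369291], [0.0, 0.0, 1.0]] [[-0.8501, -0.5265, 0.0141, 0.5307], [-0.3489, 0.5429, -0.7639, 0.22], [0.3945, -0.6543, -0.6452, 1.0072], [0.0, 0.0, 0.0, 1.0]]
0.1 [-0.07900458  0.70313586 -0.70223138  0.07892609] 0.017
```

View pics/scene0.png

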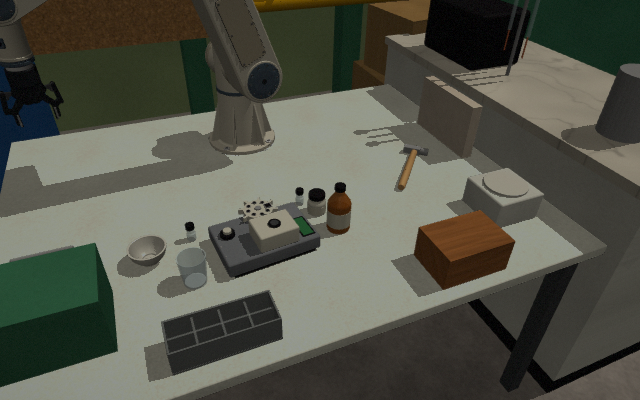

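View pics/side0.png

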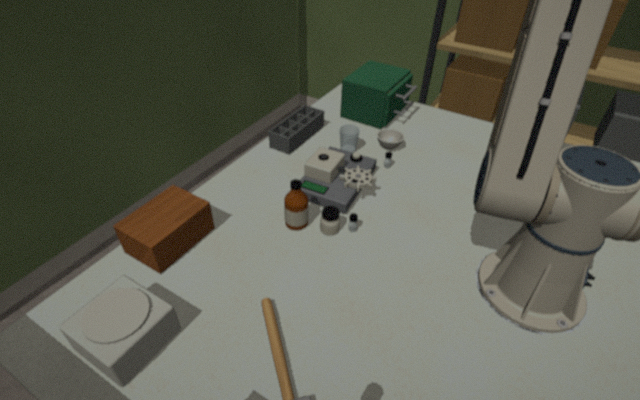

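The scene view shows the wheel at about (257,208) and the key at (228,232). The side view shows the wheel at about (358,180) and the key at (357,157). Next: a coarse position from these, then a look from above with the wrist camera.

```bash
cat > h.py <<'E'
from workcell import *
import cv2,numpy as np,pickle
from scipy.spatial.transform import Rotation as R
def ray(c,uv):
    K,V=c["intrinsics"],np.array(c["view"]); p=np.linalg.inv(K)@[uv[0],uv[1],1]
    return -V[:3,:3].T@V[:3,3], V[:3,:3].T@p
def onz(c,uv,z):
    o,d=ray(c,uv); return o+d*(z-o[2])/d[2]
def wray(c,uv,z):
    K,V=c["intrinsics"],np.array(c["view"]); dx=np.array([uv[0]-K[0,2],uv[1]-K[1,2]]); r=np.hypot(*dx); t=r/K[0,0]
    p=np.r_[dx/max(r,1e-9)*np.sin(t),np.cos(t)]; o=-V[:3,:3].T@V[:3,3]; d=V[:3,:3].T@p
    return o+d*(z-o[2])/d[2]
def wproj(c,P):
    K,V=c["intrinsics"],np.array(c["view"]); p=V[:3,:3]@P+V[:3,3]; t=np.arctan2(np.hypot(p[0],p[1]),p[2]); e=p[:2]/max(np.hypot(p[0],p[1]),1e-9)
    return K[0,0]*t*e+[K[0,2],K[1,2]]
def down(a):  # tool y = -z world, tool z (jaw opening) at world angle a
    z=np.array([np.cos(a),np.sin(a),0]); y=np.array([0,0,-1.]); return R.from_matrix(np.c_[np.cross(y,z),y,z]).as_quat()
E
python3 - <<'E'
from h import *
d=pickle.load(open("c0.pkl","rb"))
for n,l in (("scene",[((257,208),.074),((228,230),.06),((274,223),.105)]),("side",[((358,180),.074),((357,156),.06),((323,157),.105)])):
    for uv,z in l: print(n,onz(d[n],uv,z).round(3))
print(R.from_quat(get_obs()["orientation"]).as_matrix().round(2))
c=vision.read_camera("wrist");print(c["intrinsics"],np.round(c["view"],3), get_obs()["position"])
E
```

```text
scene [ 0.54  -0.1    0.074]
scene [ 0.586 -0.195  0.06 ]
scene [ 0.656 -0.087  0.105]
side [ 0.521 -0.072  0.074]
side [ 0.59  -0.203  0.06 ]
side [ 0.648 -0.08   0.105]
[[-0.98 -0.    0.22]
 [-0.22  0.   -0.98]
 [-0.   -1.   -0.  ]]
[[309.70691629   0.         315.24407656]
 [  0.         309.70691629 201.75855652]
 [  0.           0.           1.        ]] [[ 0.224 -0.975 -0.002 -0.625]
 [-0.933 -0.215  0.288 -0.04 ]
 [-0.281 -0.063 -0.958  0.379]
 [ 0.     0.     0.     1.   ]] [ 0.13865077 -0.60909219  0.24773648]
```

```bash
python3 - <<'E'
from h import *
d=pickle.load(open("c0.pkl","rb"))
for n,l in (("scene",dict(vialR=(299,200),vialL=(191,240),jar=(317,208),beaker=(193,282),reag=(340,226))),):
    for k,uv in l.items(): print(k,onz(d[n],uv,.0).round(3))
hand.move_gripper(0.0)
bot.reach([.45,-.11,.27],down(-np.pi/2))
bot.dwell(.3)
c=vision.read_camera("wrist"); pickle.dump(c,open("w1.pkl","wb")); cv2.imwrite("pics/w1.png",c["frame"][:,:,::-1])
o=get_obs(); print(o["time_s"],o["position"],o["gripper_width"],np.round(o["joint_pos"],2))
E
```

```text
vialR [ 0.454  0.058 -0.   ]
vialL [ 0.519 -0.289  0.   ]
jar [ 0.513  0.095 -0.   ]
beaker [ 0.68  -0.314  0.   ]
reag [0.618 0.124 0.   ]
3.3833 [ 0.44997551 -0.11025396  0.26995064] 1.7376700815275716e-05 [-0.24  0.07  1.94 -0.    1.13  1.33]
```

View pics/w1.png

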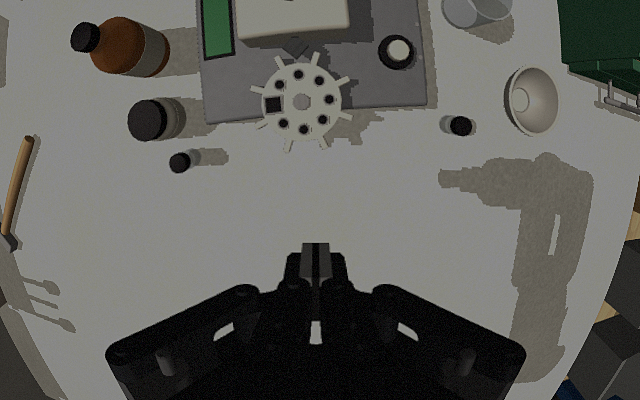

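The wrist view has up = +x and left = +y. The hub is at (302,101), the square window at (273,104) on the left, the key at (399,50), and the deck's front corners at (207,123) and (427,104). The window needs 2 clicks clockwise.

```bash
python3 - <<'E'
from h import *
c=pickle.load(open("w1.pkl","rb"))
hub=wray(c,(302,101),.072); print("hub",hub,"sq",wray(c,(273,104),.07))
A=wray(c,(208,123),.05);B=wray(c,(427,104),.05);print("corners",A,B,np.linalg.norm(A-B),"yaw",np.arctan2(-(A-B)[0],(A-B)[1]))
for z in(.055,.06,.065):
    k=wray(c,(399,49),z); v=k-hub; print("key",k,np.hypot(v[0],v[1]),np.arctan2(v[1],v[0])-np.arctan2(-108,50))
for n,u in dict(v1=(180,162),v2=(461,126)).items(): print(n,wray(c,u,.055))
x0,y0=170,0
cv2.imwrite("pics/w1c.png",cv2.resize(c["frame"][20:170,190:450,::-1],None,fx=3,fy=3,interpolation=cv2.INTER_CUBIC))
E
```

```text
hub [ 0.53268535 -0.09721592  0.072     ] sq [ 0.53011809 -0.06684785  0.07      ]
corners [0.51226083 0.01249774 0.05      ] [ 0.53508302 -0.23893635  0.05      ] 0.25246772925880967 yaw 0.09052003905710129
key [ 0.59567498 -0.20324059  0.055     ] 0.12332446798365322 0.10249114890119881
key [ 0.59459316 -0.2018884   0.06      ] 0.12160964593043401 0.10052242812780965
key [ 0.59351134 -0.20053621  0.065     ] 0.11989530870116967 0.09849739934464274
v1 [0.46839326 0.04962315 0.055     ]
v2 [ 0.51257624 -0.28210792  0.055     ]
```

View pics/w1c.png

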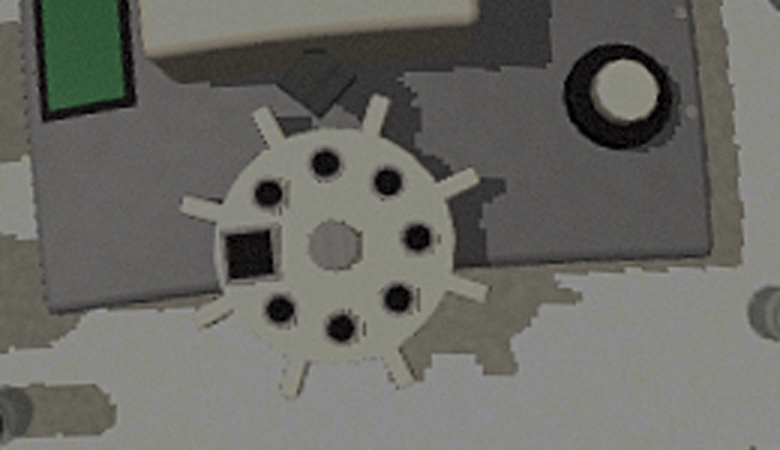

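```bash
python3 - <<'E'
from h import *
c=pickle.load(open("w1.pkl","rb"))
o=get_obs();M=R.from_quat(o["orientation"]).as_matrix();p=np.array(o["position"])
for y in (.017,-.005,-.02):
  for x in(-.011,.011):
    print(y,x,[wproj(c,p+M@[x,y,z]).round(0).tolist() for z in(-.007,.007,.0145)])
cv2.imwrite("pics/w1t.png",np.clip(cv2.resize(c["frame"][225:350,250:385,::-1],None,fx=4,fy=4).astype(float)*3,0,255))
E
```

```text
0.017 -0.011 [[300.0, 236.0], [328.0, 236.0], [343.0, 236.0]]
0.017 0.011 [[300.0, 274.0], [327.0, 274.0], [341.0, 274.0]]
-0.005 -0.011 [[297.0, 256.0], [329.0, 256.0], [347.0, 256.0]]
-0.005 0.011 [[298.0, 297.0], [328.0, 297.0], [344.0, 297.0]]
-0.02 -0.011 [[295.0, 273.0], [331.0, 273.0], [350.0, 273.0]]
-0.02 0.011 [[297.0, 317.0], [330.0, 317.0], [347.0, 317.0]][ WARN:0@0.125] global loadsave.cpp:1063 imwrite_ Unsupported depth image for selected encoder is fallbacked to CV_8U.
```

View pics/w1t.png

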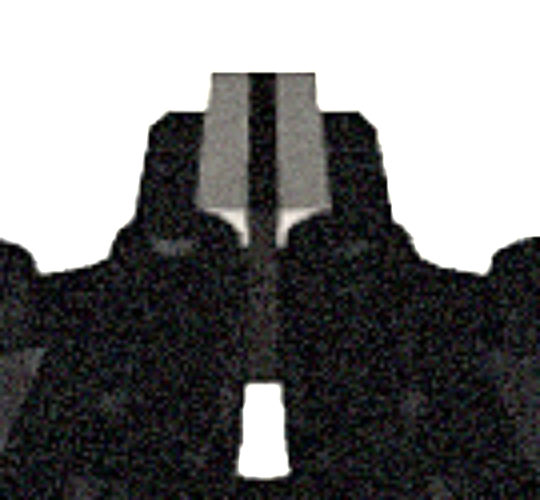

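```bash
cat >> h.py <<'E'
HUB=np.array([.533,-.097]); YAW=.095; Q=down(-np.pi/2+YAW)
c_,s_=np.cos(YAW),np.sin(YAW)
def P(x,y,z): return [HUB[0]+c_*x-s_*y, HUB[1]+s_*x+c_*y, z]
def click(yend=.0045,z=.075):
    bot.servo_line(P(-.056,-.04,z),Q,.08)
    for y in np.linspace(-.03,yend,6):
        bot.servo_line(P(-.056,y,z),Q,.04); print(round(y,4),np.round(get_obs()["wrist_force"],1))
    bot.servo_line(P(-.09,yend,z),Q,.08)
def snap(n):
    bot.dwell(.2); c=vision.read_camera("wrist"); pickle.dump(c,open(n+".pkl","wb"))
    u=wproj(c,np.r_[HUB,.072]).astype(int); print("hub px",u,np.shape(c["frame"]))
    cv2.imwrite(f"pics/{n}.png",c["frame"][:,:,::-1])
E
python3 - <<'E'
from h import *
bot.reach(P(-.09,-.04,.2),Q); bot.servo_line(P(-.09,-.04,.075),Q,.15)
click()
snap("a1"); print(get_obs()["time_s"])
E
```

```text
-0.03 [-2.1 -2.6 -1.1]
-0.0231 [-1.2 -2.9  0.3]
-0.0162 [-0.3  0.2  0.2]
-0.0093 [-0.9  2.  -0.4]
-0.0024 [0.1 1.4 0.5]
0.0045 [-1.2  0.1  0.4]
hub px [324  69] (400, 640, 3)
8.2
```

View pics/a1.png

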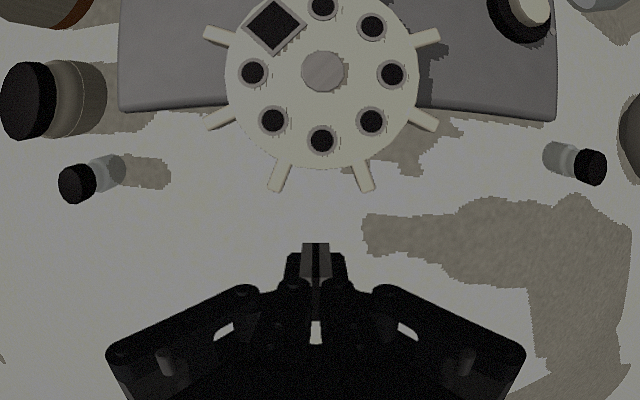

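The wheel moved exactly one click: the square window is now at (274,27), 45° short of the pointer, and the hub is at (323,71) as predicted. One more click follows.

```bash
python3 - <<'E'
from h import *
bot.servo_line(P(-.09,-.04,.075),Q,.15)
click()
bot.servo_line(P(-.09,-.04,.2),Q,.2)
snap("a2"); print(get_obs()["time_s"])
E
```

```text
-0.03 [-6.4 -3.6  1.4]
-0.0231 [-1.5 -2.6  0. ]
-0.0162 [0.  0.  0.3]
-0.0093 [0.4 2.  0.1]
-0.0024 [-0.5  0.9  0.5]
0.0045 [ 0.5  0.1 -0.2]
hub px [266  88] (400, 640, 3)
12.8917
```

View pics/a2.png

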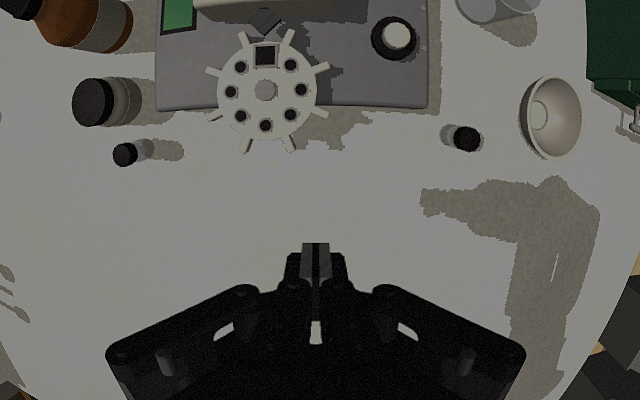

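The square window is at (265,55), at the pointer. The next step is pressing the key, stepping down with the wrist force as a guide.

```bash
python3 - <<'E'
from h import *
from scipy.optimize import least_squares
A=[(pickle.load(open("w1.pkl","rb")),(398.7,50)),(pickle.load(open("a2.pkl","rb")),(397,36))]
print("tri",least_squares(lambda X:np.concatenate([wproj(c,X)-u for c,u in A]),[.593,-.2,.065],x_scale=.01).x, P(.05,-.108,.065))
k=P(.05,-.108,0)[:2]
bot.reach([*k,.16],Q); bot.servo_line([*k,.095],Q,.15)
bot.dwell(.3); f0=get_obs()["wrist_force"][2]
hit=None
for i in range(36):
    z=.094-.001*i
    bot.servo_line([*k,z],Q,.03); bot.dwell(.05)
    f=get_obs()["wrist_force"][2]-f0
    if f>.8: print(round(z,4),round(f,2), round(get_obs()["position"][2],4))
    if f>9: break
bot.dwell(.2); print(get_obs()["time_s"])
snap("k1")
E
```

```text
tri [ 0.59339386 -0.20148774  0.05976241] [np.float64(0.5930191188502946), np.float64(-0.19977015798583864), 0.065]
0.088 1.75 0.0881
0.087 1.73 0.0871
0.086 2.33 0.0861
0.085 2.1 0.0851
0.084 3.88 0.0841
0.083 5.01 0.0831
0.082 13.33 0.0829
18.5583
hub px [144 323] (400, 640, 3)
```

The key reached its stop: contact at about 0.088, a rise to about 4–5 N, then stiff at 0.083, so about 5 mm of travel. Now I release it and check.

```bash
python3 - <<'E'
from h import *
k=P(.05,-.108,0)[:2]
bot.servo_line([*k,.2],Q,.1)
bot.reach(P(-.08,-.05,.23),Q); bot.dwell(.3)
snap("f"); o=get_obs(); print(o["time_s"],o["position"],np.round(o["wrist_force"],1))
E
```

```text
hub px [259 103] (400, 640, 3)
21.325 [ 0.45817267 -0.15438727  0.22981079] [ 0.4 -0.4 -0.4]
```

View pics/f.png

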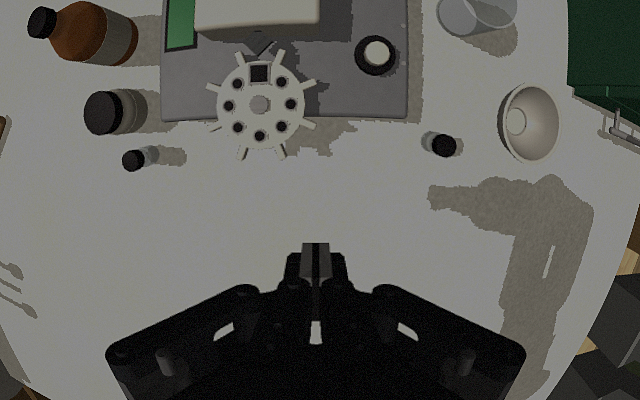

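The square window is still at the pointer, at (259,73). The key looks up at (377,52), the bystanders stand where they were, and the arm is clear.

```bash
python3 -c "
from workcell import *
hand_in(); print(get_obs()['time_s'])"
```

```text
the job is handed in; nothing more can be done
the job is handed in; nothing more can be done
```

The job is done and handed in; the last clock reading before hand-in was 21.3 s.

- **Wheel:** It started two clicks short. I flicked it clockwise twice with the closed fingertips. Pictures after each flick showed exactly one click, and the square window ended at the pointer.
- **Key:** I pressed it straight down. The fingertips met it at a TCP height of about 88 mm, and the force rose to about 4–5 N over 5 mm. It then hit a hard stop at 13 N, which I took as fully down, and I released it. The key's travel can't be read directly, so this rests on the force readings.
- **Last checks:** In the final wrist picture the square window is at the pointer and the key looks up. The bystanders in view look undisturbed. The hammer is barely in that picture, but the arm never went near it. The arm stands clear with a wrist force of about 0.
- **Disagreement:** Two pictures put the key top at a height of about 60 mm, but contact was at about 71 mm. I went by the force, so it did not matter.

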